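# Put the three-tier lunch box together

## Task

Put the washed lunch box together on its deep box, leaving that one standing about where it is: the box with the partition goes on it, then the shallow box, then the wooden lid, each with its foot fully down in the mouth of the one below and lined up with it, and last the slim cutlery case goes into the groove of the lid. Do not knock over or push aside the teaspoon, the timer, the jam jar, the salt shaker or the mug.

Things in the scene. Friction and masses are not known exactly. Their poses are not given: they have to be found in the camera images.
- deep_box: bottom lunch box: the tallest, 60 mm high, no partition, 0.4 kg, standing apart at the left. Open steel box 150 mm long (x) by 60 wide (y), walls 3. Its foot (lowest 6 mm, 137 x 47) drops into the mouth (144 x 54) of the box below, either way round; the body rests on the rim. Origin: centre of the foot's underside, z up. Seated, the divided box's origin is 54 mm above this one.
- divided_box: middle lunch box: the only one with a partition across it; 44 mm high, 0.16 kg. Open steel box 150 mm long (x) by 60 wide (y), walls 3. Its foot (lowest 6 mm, 137 x 47) drops into the mouth (144 x 54) of the box below, either way round; the body rests on the rim. Origin: centre of the foot's underside, z up. Seated, the shallow box's origin is 38 mm above this one.
- shallow_box: top lunch box: shallow, 32 mm high, no partition, 0.13 kg. Open steel box 150 mm long (x) by 60 wide (y), walls 3. Its foot (lowest 6 mm, 137 x 47) drops into the mouth (144 x 54) of the box below, either way round; the body rests on the rim. Origin: centre of the foot's underside, z up. Seated, the lid's origin is 26 mm above this one.
- lid: pale wooden lid 152 mm (x) by 62 (y), 18 high, 0.12 kg. Lowest 6 mm: a plug 137 x 47 that drops into the shallow box's mouth (3.5 mm play, either way round); the slab, 6 to 18 mm up, is gripped across its 62 mm. Groove in its top 137 x 30, 6 deep, floor 12 mm above the origin. Origin: centre of the plug's underside, z up.
- case: cutlery case: slim closed wooden case 130 mm long (x), 23 wide (y), 20 high, 0.06 kg. Drops into the lid's groove with 3.5 mm play, either way round, and stands 14 mm proud: grip its upper half across the width. Origin: centre of its underside, z up.
- teaspoon: bystander: steel teaspoon, 130 x 26 x 11 mm, lying beside the deep box; origin at the centre of its underside
- egg_timer: bystander: round wind-up kitchen timer, 62 mm across, 54 mm high, red top, in front of the microwave oven; origin at the centre of its underside
- jam_jar: bystander: jam jar with a red cap, 69 mm across, 86 mm high, behind the deep box; origin at the centre of its underside
- salt_shaker: bystander: salt shaker, 44 mm across, 90 mm high, behind the deep box; origin at the centre of its underside
- mug: bystander: cream mug, 82 x 115 mm with its handle, 94 mm high, at the far right; origin at the centre of its underside

How it is judged:
By the outcome, as a careful person would: the job done as asked, in the order asked, and still so for the second after the job is handed in, with the robot touching nothing.
It also fails if it takes over 128 s, if anything falls off the work surface, if the arm or the gripper's body presses on something with over 40 N, if the wrist force passes 120 N, or if a joint passes its speed limit or range.

## Robot

A 7-joint arm with a two-finger parallel gripper is mounted at the origin on a cart in front of the work surface, level with it; the furniture and walls round the work are solid. World frame = base frame: x ahead of the robot, y to its left, z up, the work surface at z = 0. Lengths are in m, angles in rad, forces in N, time in s.
With the tool pointing down it reaches from about 0.425 to 0.825 m from the base axis. Payload 3.6 kg.
Tool frame: the origin (TCP) lies where the fingers leave the gripper's body, on its centre line; the fingertips stand 73 mm ahead of it and the grasp point (between the pads) lies 54 mm ahead of it; z points along the fingers, y is the line along which they close (so a half turn about z gives the same grasp; the last joint's range is limited). The gripper opens to 85 mm and grips with 20 to 120 N. Pads are 22 mm wide; open, the fingers measure 114 mm over their backs; the gripper's body (76 mm by 85 mm) begins 54 mm behind the grasp point. The pads swing forward as they close: fully open they stand 13 mm farther back than shut.
Start: joints at [1.125, 0.615, -0.013, 1.423, 0.008, 1.103, -0.04], TCP at [0.265, -0.594, 0.304] pointing down, gripper open.
Joint ranges: [-3.12, 3.12], [-0.3, 2.06], [-1.34, 1.32], [0.26, 2.42], [-1.36, 4.5], [0.01, 1.98], [-2.84, 2.84]. Speed limits (rad/s): [2.79, 2.79, 3.14, 3.14, 3.14, 3.14, 3.14].

## Interface

Orientations are given as a unit quaternion [x, y, z, w].
In Python, from station import arm, snapshot, camera_info, ticket gives the robot as it stands. Calls block until the motion is done:
- arm.movep(position, orientation): joint-space move of the TCP to a pose.
- arm.line_to(position, velocity=0.15, ori=None): straight line of the TCP; ori=None keeps the orientation; velocity is the mean speed in m/s.
- arm.move_j(angles): joint-space move.
- arm.move_gripper(opening, effort=None): opening from 0.0 (shut) to 1.0 (fully open); effort is the grip in N (None keeps the last); returns when the fingers have stopped.
- arm.pause(seconds).
- arm.ik(position, orientation): joint angles nearest the present ones, or None.
- snapshot(name): name is "scene" or "top" or "wrist"; returns the picture (420x560x3 uint8, blue, green, red); there is no depth.
- camera_info(name): a dict with "fx", "fy", "cx", "cy" (pixels), "R" (3x3) and "t" (3): a world point X has camera coordinates R X + t; the wrist camera has in their place "T_tool_cam" (4x4, takes a point from camera to tool coordinates, whose origin is the TCP and whose axes are the flange's). Camera axes: x right, y down, z forward; pixel columns grow to the right and rows downward; lengths in m; the calibration is good to about 2 mm. A picture is of the moment at which its call begins: read the wrist's pose just before it. camera_info takes no time and is no camera call.
A pose or a line that the arm cannot do raises arm.MotionError and nothing moves.
- ticket.finish_job(): hands the job in; it is judged then, once.
Readings, each from a call of its own:
- arm.read_time(): time.
- arm.read_joint_positions(): joint angles.
- arm.read_dq(): joint speeds.
- arm.read_effort(): joint torques, N m.
- arm.read_tool_pos(): TCP position.
- arm.read_eef_rot(): TCP orientation.
- arm.read_ft_force(): force on the tool from outside, world axes, zero at the start.
- arm.read_wrist_torque(): the same for the moment, N m.
- arm.read_opening(): opening from 0.0 (shut) to 1.0 (fully open).
- arm.read_finger_force(): force on a finger pad.
Only numpy, scipy, OpenCV 4.12 (cv2) and the standard library are available. Lean on these libraries where they do the work, as an engineer would, in place of code of your own. Each camera call takes 0.05 s, during which the arm holds its last target. There are 200 camera calls.

## Working session

There is one attempt and no reset: what is moved stays moved. The work goes in short steps, each a Python script; the robot and the scene stay as the last script left them, time stands still between calls to the robot, and variables do not carry over. Pictures are saved under pics/ and viewed, at most 14 in all, crops included, and the job is handed in when it is done.

```bash
ls; mkdir -p pics; python3 - <<'E'
from station import arm,snapshot,camera_info
import cv2,numpy as np
for n in("scene","top"):
    cv2.imwrite(f"pics/{n}0.png",cv2.resize(snapshot(n),None,fx=1.42,fy=1.42,interpolation=cv2.INTER_CUBIC))
    c=camera_info(n);print(n,{k:np.round(v,3).tolist() for k,v in c.items()})
print(camera_info("wrist"),arm.read_time(),arm.read_eef_rot())
E
```

```text
pics
scene {'fx': 382.459, 'fy': 382.459, 'cx': 280.934, 'cy': 210.303, 'R': [[-0.785, -0.619, 0.01], [-0.411, 0.509, -0.757], [0.463, -0.599, -0.654]], 't': [0.333, 0.411, 0.596]}
top {'fx': 386.096, 'fy': 386.096, 'cx': 279.155, 'cy': 207.265, 'R': [[-0.011, -1.0, -0.004], [-0.996, 0.011, -0.087], [0.087, 0.003, -0.996]], 't': [-0.232, 0.592, 1.099]}
{'fx': 297.90718926768284, 'fy': 297.90718926768284, 'cx': 282.92404084052936, 'cy': 207.02968707225492, 'T_tool_cam': array([[ 2.40676829e-04, -9.59034076e-01, -2.83290635e-01,
         7.19963618e-02],
       [ 9.99999721e-01,  3.05681712e-05,  7.46091887e-04,
        -6.86523326e-04],
       [-7.06867867e-04, -2.83290735e-01,  9.59033816e-01,
        -6.95218653e-02],
       [ 0.00000000e+00,  0.00000000e+00,  0.00000000e+00,
         1.00000000e+00]])} 0.1 [ 9.78044817e-01  2.08391344e-01 -2.71823978e-04 -1.14417901e-03]
```

View pics/scene0.png

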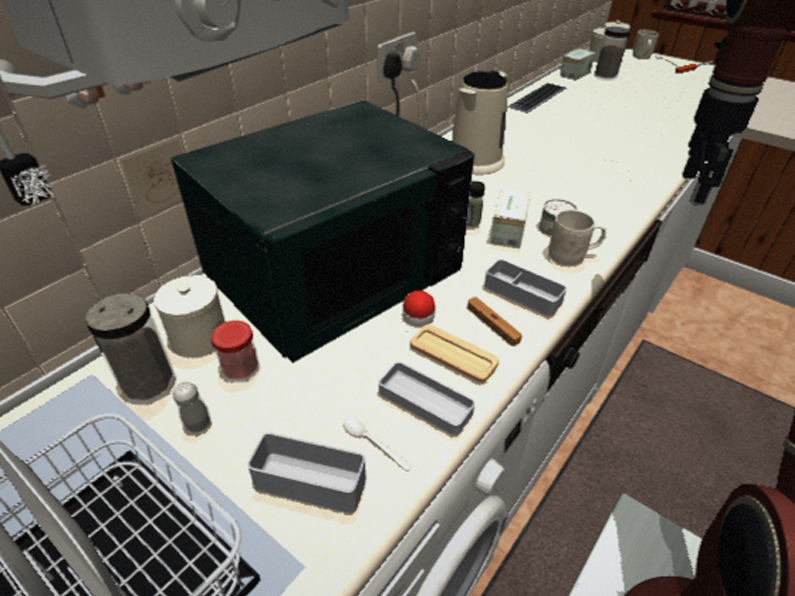

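View pics/top0.png

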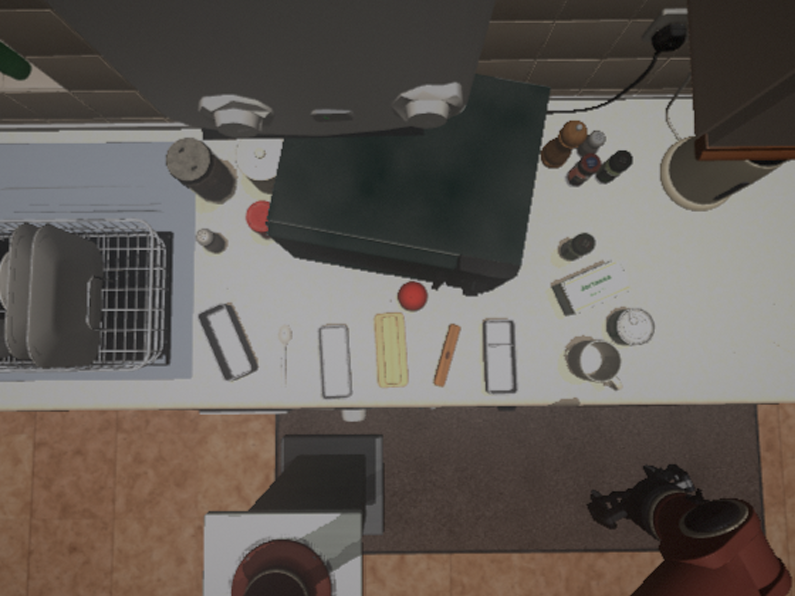

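The scene view shows deep box at left (308,472), shallow (427,397), lid (454,353), case (494,320), divided (524,287). The top view shows deep (229,342), spoon (286,352), shallow (335,361), lid (391,350), case (447,355), divided (500,356), timer (412,295) and the salt shaker (205,238).

I'll get coarse positions from the top view, then take two wrist views on the way.

```bash
cat > h.py <<'E'
from station import arm,snapshot,camera_info,ticket
import cv2,numpy as np
from scipy.spatial.transform import Rotation as Ro
def cam(n):
    c=camera_info(n)
    K=np.array([[c["fx"],0,c["cx"]],[0,c["fy"],c["cy"]],[0,0,1]])
    if n!="wrist": return K,np.array(c["R"]),np.array(c["t"])
    T=np.eye(4);T[:3,:3]=Ro.from_quat(arm.read_eef_rot()).as_matrix();T[:3,3]=arm.read_tool_pos()
    W=np.linalg.inv(T@c["T_tool_cam"]);return K,W[:3,:3],W[:3,3]
def ray(C,uv,z):
    K,R,t=C;d=R.T@np.linalg.inv(K)@np.array([*uv,1.]);o=-R.T@t
    return o+d*(z-o[2])/d[2]
def proj(C,X):
    K,R,t=C;p=(R@np.atleast_2d(X).T).T+t;p=p@K.T;return p[:,:2]/p[:,2:]
def quat(yaw): # tool down, tool x axis at yaw from world x
    return (Ro.from_euler('z',yaw)*Ro.from_quat([1,0,0,0])).as_quat()
E
python3 - <<'E'
from h import *
C=cam("top")
for n,p,z in [("deep",[(200,312),(229,303),(257,371),(229,381)],.06),("shallow",[(319,325),(348,323),(353,396),(324,398)],.032),("lid",[(375,313),(403,312),(408,386),(379,387)],.018),("case",[(450,324),(461,326),(445,386),(434,384)],.02),("div",[(483,320),(514,319),(515,392),(486,393)],.044),("spoon",[(286,326),(286,385)],.005),("timer",[(412,295)],.054),("salt",[(204,237)],.09),("jar",[(262,216)],.086),("mug",[(597,362)],.09),("mwedge",[(270,238),(433,288)],.3)]:
    P=np.array([ray(C,np.array(q)/1.42,z) for q in p]);print(n,P.mean(0).round(3),P.round(3)[:,:2].tolist())
print(arm.read_time())
for i,(x,y) in enumerate([(.50,-.28),(.50,.08)]):
    arm.movep([x,y,.30],quat(0));C=cam("wrist");im=snapshot("wrist")
    np.savez(f"w{i}.npz",im=im,K=C[0],R=C[1],t=C[2]);cv2.imwrite(f"pics/w{i}.png",im);print(arm.read_time(),arm.read_joint_positions())
E
```

```text
deep [0.496 0.094 0.06 ] [[0.555, 0.151], [0.572, 0.094], [0.438, 0.037], [0.419, 0.092]]
shallow [ 0.456 -0.115  0.032] [[0.528, -0.081], [0.531, -0.14], [0.385, -0.149], [0.381, -0.091]]
lid [ 0.477 -0.227  0.018] [[0.551, -0.194], [0.553, -0.252], [0.402, -0.26], [0.401, -0.201]]
case [ 0.464 -0.341  0.02 ] [[0.527, -0.348], [0.523, -0.37], [0.401, -0.335], [0.406, -0.313]]
div [ 0.462 -0.443  0.044] [[0.534, -0.412], [0.535, -0.474], [0.39, -0.472], [0.389, -0.414]]
spoon [ 0.467 -0.009  0.005] [[0.527, -0.008], [0.406, -0.009]]
timer [ 0.585 -0.27   0.054] [[0.585, -0.27]]
salt [0.7   0.136 0.09 ] [[0.7, 0.136]]
jar [0.741 0.024 0.086] [[0.741, 0.024]]
mug [ 0.449 -0.62   0.09 ] [[0.449, -0.62]]
mwedge [ 0.615 -0.169  0.3  ] [[0.655, -0.043], [0.574, -0.296]]
0.1
1.6083 [ 0.43544937  0.49784156  0.0614862   1.66029885 -0.0338569   0.98430008
 -1.06536889]
3.0083 [-0.20621281  0.39751265  0.01117641  1.83800083 -0.00408477  0.90592004
 -1.76766062]
```

View pics/w0.png

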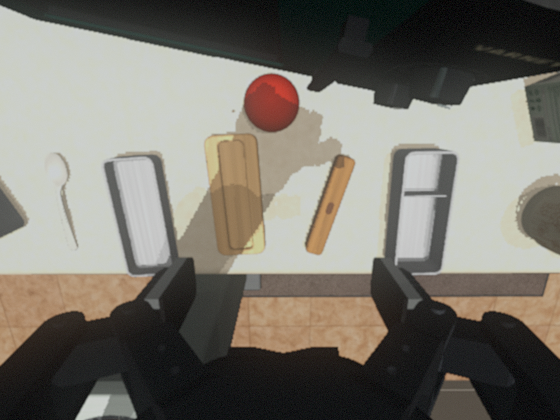

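View pics/w1.png

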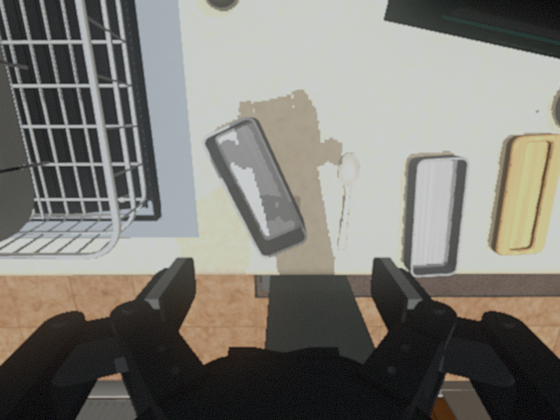

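Wrist views show the row clearly: in w0 the shallow box (140,215), lid (236,193), case (330,205) and divided box (420,210). In w1 the deep box is at (255,185) and the spoon at (346,200), about 30 mm from it. I'll take close views and fit model silhouettes together with the top view.

```bash
cat >> h.py <<'E'
from scipy.optimize import least_squares
DIM=dict(deep=(.15,.06,.06),div=(.15,.06,.044),shallow=(.15,.06,.032),lid=(.152,.062,.018),case=(.13,.023,.02))
def body(n,p):
    L,W,H=DIM[n];x,y,z,a=p;lo=0 if n=="case" else .006
    P=[(i*l/2,j*w/2,k) for l,w,k in [(L,W,lo),(L,W,H)]+([] if n=="case" else [(L-.013,W-.013,0)]) for i in(-1,1) for j in(-1,1)]
    return np.array(P)@Ro.from_euler('z',a).as_matrix().T+[x,y,z]
def hullp(n,p,C): return cv2.convexHull(proj(C,body(n,p)).astype(np.float32))
def mask(n,p,C,im,grow):
    roi=np.zeros(im.shape[:2],np.uint8);cv2.fillConvexPoly(roi,hullp(n,p,C).round().astype(int),255)
    roi=cv2.dilate(roi,np.ones((grow,grow)))
    h=cv2.cvtColor(cv2.GaussianBlur(im,(3,3),0),cv2.COLOR_BGR2HSV).astype(int)
    m=(h[...,1]>75) if n in("lid","case") else ((h[...,2]<115)&(h[...,1]<75))
    m=(m&(roi>0)).astype(np.uint8)
    _,lab,st,_=cv2.connectedComponentsWithStats(m);k=1+st[1:,4].argmax()
    return (lab==k).astype(np.uint8)
def resample(h,n=160):
    h=h.reshape(-1,2).astype(float);h=np.vstack([h,h[:1]]);s=np.r_[0,np.hypot(*np.diff(h,axis=0).T).cumsum()]
    u=np.linspace(0,s[-1],n,endpoint=False);return np.c_[np.interp(u,s,h[:,0]),np.interp(u,s,h[:,1])]
def fit(n,p0,views,fixz=None): # views: (C,im,grow)
    obs=[]
    for C,im,g in views:
        m=mask(n,p0,C,im,g);h=cv2.convexHull(cv2.findContours(m,0,cv2.CHAIN_APPROX_NONE)[0][0]);obs.append(resample(h))
    full=lambda q:q if fixz is None else np.array([q[0],q[1],fixz,q[2]])
    def f(q):
        r=[]
        for (C,_,_),o in zip(views,obs):
            H=hullp(n,full(q),C);r+=[cv2.pointPolygonTest(H,(float(a),float(b)),True)-.5 for a,b in o]
        return np.array(r)
    q0=np.array(p0,float)
    if fixz is not None:q0=q0[[0,1,3]]
    s=least_squares(f,q0,x_scale=[.01]*(len(q0)-1)+[.05],loss="soft_l1",diff_step=1e-4);q=full(s.x)
    r=f(s.x).reshape(len(views),-1);return q,np.abs(r).mean(1),obs
def draw(im,n,q,C,o):
    v=cv2.resize(im,None,fx=1,fy=1).copy()
    cv2.polylines(v,[o.round().astype(int)],True,(0,0,255));cv2.polylines(v,[hullp(n,q,C).round().astype(int)],True,(0,255,0));return v
E
cat > look.py <<'E'
from h import *
import json
I=dict(deep=(.496,.094,0,.40),shallow=(.456,-.115,0,.06),lid=(.477,-.227,0,.05),case=(.464,-.341,0,-.28),div=(.462,-.443,0,.0))
Ct=cam("top");top=snapshot("top");est={};tiles=[]
for n in ["deep","shallow","lid","case","div"]:
    x,y=I[n][:2];arm.movep([.44,y,.25],quat(0));C=cam("wrist");im=snapshot("wrist")
    np.savez(f"c_{n}.npz",im=im,K=C[0],R=C[1],t=C[2])
    try:
        q,r,o=fit(n,I[n],[(C,im,41),(Ct,top,13)]);print(n,q.round(4),r.round(2));est[n]=q.tolist();tiles.append(draw(im,n,q,C,o[0])[40:320,150:410])
    except Exception as e: print(n,e);tiles.append(im[40:320,150:410])
np.save("top.npy",top);json.dump(est,open("est.json","w"));cv2.imwrite("pics/fit.png",cv2.resize(np.hstack(tiles),(800,172*1)) if 0 else np.vstack([np.hstack(tiles[:3]),np.hstack(tiles[3:]+[tiles[0]*0])]));print(arm.read_time())
E
python3 look.py
```

```text
deep [ 0.4962  0.1074 -0.0149  0.4249] [1.32 1.81]
shallow [ 0.4573 -0.1047  0.0289 -0.036 ] [4.43 2.34]
lid [ 0.4743 -0.2229 -0.015   0.0579] [1.42 2.49]
case [ 4.659e-01 -3.381e-01 -3.000e-04 -2.971e-01] [0.38 0.55]
div [ 0.4605 -0.4448 -0.0174  0.0186] [0.91 3.46]
6.125
```

View pics/fit.png

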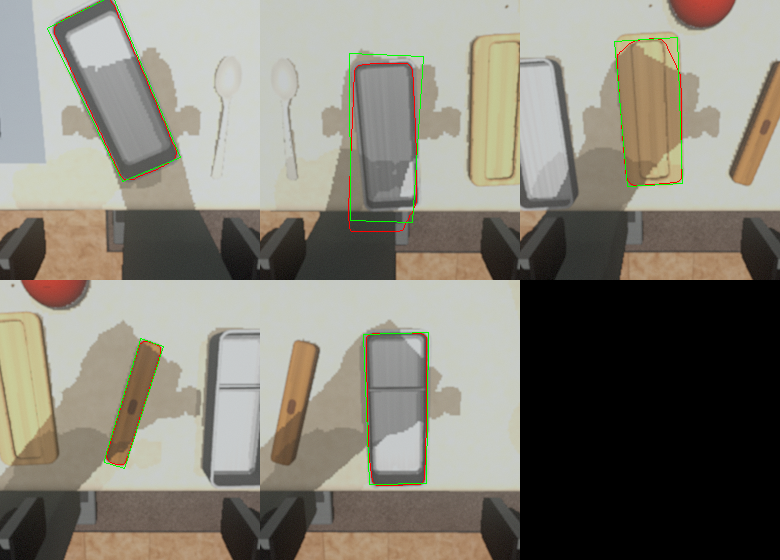

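The overlay shows the case fits well. The shallow box mask leaked into the cabinet front, and the lid's threshold clipped its far-right corner. I'll refit offline with tighter regions and a robust loss that ignores the rounded corners, and check heights using a second wrist place.

```bash
sed -i 's/loss="soft_l1"/loss="cauchy",f_scale=.5/; s/h\[...,1\]>75) if/h[...,1]>TS[n]) if/' h.py; echo 'TS=dict(lid=62,case=75)' >> h.py
cat > refit.py <<'E'
from h import *
import json
I=dict(deep=(.498,.098,0,.40),shallow=(.455,-.115,0,.06),lid=(.475,-.227,0,.055),case=(.4659,-.338,0,-.297),div=(.461,-.443,0,.015))
L=lambda f:(lambda d:((d["K"],d["R"],d["t"]),d["im"]))(np.load(f))
est={};tiles=[]
for n in I:
    C,im=L(f"c_{n}.npz");C2,im2=L("w1.npz" if n=="deep" else "w0.npz")
    q1,r1,o=fit(n,I[n],[(C,im,13)],fixz=0.)
    q1,r1,o=fit(n,q1,[(C,im,11)],fixz=0.)
    q2,r2,_=fit(n,q1,[(C,im,11),(C2,im2,11)])
    hs=cv2.cvtColor(im,cv2.COLOR_BGR2HSV);u=proj(C,[q1[0],q1[1],DIM[n][2]])[0].astype(int)
    print(n,q1.round(4),r1.round(2),"| free z",q2.round(4),r2.round(2));est[n]=q1.tolist();tiles.append(draw(im,n,q1,C,o[0])[40:320,150:410])
json.dump(est,open("est.json","w"));cv2.imwrite("pics/fit2.png",np.vstack([np.hstack(tiles[:3]),np.hstack(tiles[3:]+[tiles[0]*0])]))
E
python3 refit.py
```

```text
deep [0.4952 0.1026 0.     0.4045] [3.24] | free z [ 0.4931  0.1062 -0.0192  0.4231] [1.57 0.54]
shallow [ 0.4522 -0.1061  0.      0.0028] [1.72] | free z [ 0.4521 -0.1064 -0.0102  0.0608] [3.27 1.92]
lid [ 0.4781 -0.2231  0.      0.0488] [0.61] | free z [ 0.4784 -0.2233 -0.0019  0.0461] [0.62 0.45]
case [ 0.4657 -0.3379  0.     -0.2975] [0.28] | free z [ 0.4657 -0.3378 -0.     -0.2971] [0.28 1.19]
div [ 0.4594 -0.4422  0.      0.0218] [2.94] | free z [ 4.595e-01 -4.422e-01 -1.000e-04  2.160e-02] [2.91 3.46]
```

View pics/fit2.png

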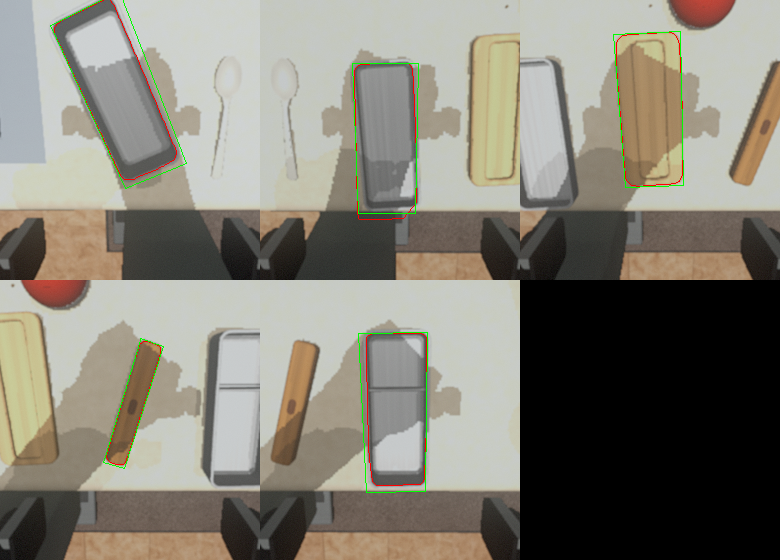

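```bash
python3 - <<'E'
import numpy as np,cv2
for n,r in [("deep",140),("div",100),("div",185),("shallow",150)]:
    im=np.load(f"c_{n}.npz")["im"];h=cv2.cvtColor(im,cv2.COLOR_BGR2HSV)
    for a,b in ([(205,240),(292,330)] if n=="deep" else [(238,262),(300,325)]): print(n,r,a,h[r,a:b,1:].tolist())
E
```

```text
deep 140 205 [[5, 209], [5, 209], [5, 209], [5, 209], [6, 209], [7, 209], [6, 209], [6, 209], [6, 209], [6, 209], [5, 208], [5, 209], [5, 208], [5, 209], [5, 208], [6, 209], [5, 209], [7, 209], [6, 208], [9, 210], [5, 208], [6, 209], [6, 208], [6, 210], [7, 208], [11, 180], [18, 145], [7, 141], [2, 150], [2, 145], [6, 125], [3, 101], [8, 94], [0, 92], [3, 96]]
deep 140 292 [[4, 129], [4, 128], [2, 127], [2, 128], [2, 130], [2, 131], [2, 129], [2, 124], [4, 115], [5, 108], [5, 101], [5, 95], [3, 100], [4, 126], [4, 145], [5, 147], [21, 155], [38, 168], [38, 173], [40, 173], [38, 173], [37, 173], [37, 174], [37, 174], [39, 172], [40, 172], [42, 172], [41, 170], [41, 170], [42, 170], [44, 170], [42, 170], [42, 168], [42, 168], [37, 173], [13, 194], [7, 208], [6, 210]]
div 100 238 [[11, 202], [11, 203], [11, 201], [10, 203], [10, 202], [11, 202], [16, 195], [17, 185], [28, 174], [40, 164], [42, 163], [41, 162], [43, 166], [44, 163], [34, 150], [11, 142], [2, 144], [4, 132], [3, 102], [9, 87], [9, 88], [5, 98], [5, 108], [5, 108]]
div 100 300 [[5, 202], [5, 202], [6, 202], [5, 203], [6, 2
[... 586 characters left out ...]
], [2, 168], [2, 155], [2, 142], [2, 117], [3, 87], [3, 91], [4, 118], [0, 133], [3, 146], [10, 183], [10, 201], [11, 204], [9, 202], [10, 202], [10, 203]]
shallow 150 238 [[44, 161], [43, 161], [41, 161], [41, 162], [41, 161], [42, 146], [27, 133], [8, 136], [4, 138], [0, 119], [3, 95], [6, 90], [2, 106], [4, 119], [4, 122], [4, 136], [0, 143], [2, 145], [4, 143], [2, 141], [2, 143], [4, 145], [4, 145], [0, 143]]
shallow 150 300 [[5, 109], [5, 103], [5, 100], [5, 94], [2, 107], [2, 133], [7, 137], [26, 147], [42, 159], [41, 161], [41, 160], [41, 163], [39, 163], [43, 160], [39, 162], [43, 161], [43, 159], [42, 159], [42, 158], [44, 161], [41, 161], [43, 161], [36, 165], [17, 181], [9, 193]]
```

```bash
sed -i 's/((h\[...,2\]<115)&(h\[...,1\]<75))/((h[...,2]<174)\&(h[...,1]<21))/' h.py
sed -i 's/fit2/fit3/' refit.py; python3 refit.py
```

```text
deep [0.4953 0.1053 0.     0.427 ] [1.26] | free z [ 0.4961  0.1067 -0.005   0.4209] [1.07 0.68]
shallow [ 0.4554 -0.108   0.      0.0613] [1.28] | free z [ 0.4548 -0.1082 -0.0033  0.0575] [1.52 1.74]
lid [ 0.4781 -0.2231  0.      0.0488] [0.61] | free z [ 0.4784 -0.2233 -0.0019  0.0461] [0.62 0.45]
case [ 0.4657 -0.3379  0.     -0.2975] [0.28] | free z [ 0.4657 -0.3378 -0.     -0.2971] [0.28 1.19]
div [ 0.4634 -0.4448  0.      0.012 ] [0.87] | free z [ 0.4631 -0.4446 -0.0021  0.0126] [0.81 1.9 ]
```

View pics/fit3.png

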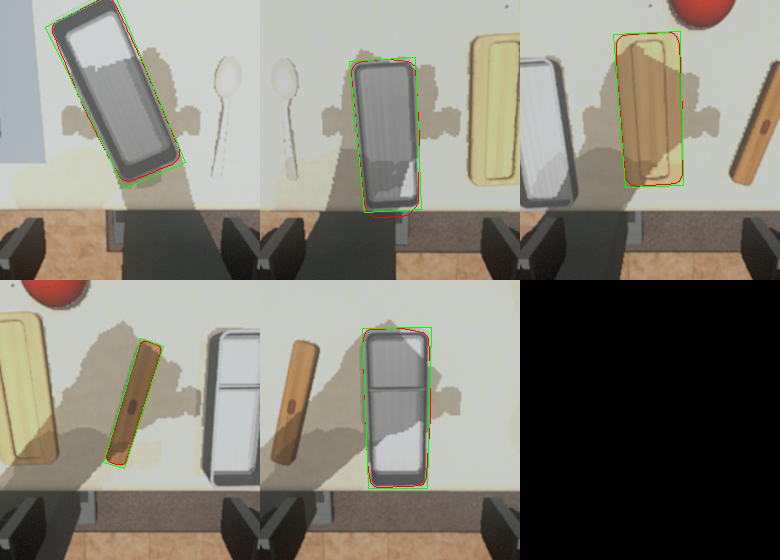

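The fits now agree within about 1 px, and free-z heights come within 2–5 mm of standing on the surface. I'll check IK for all poses with the camera side toward the robot (clear of the microwave), then move the divided box.

```bash
cat >> h.py <<'E'
import json
HT=dict(div=.085,shallow=.078,lid=.072,case=.0815)   # TCP above the thing's origin
BASE=dict(div=.054,shallow=.092,lid=.118,case=.130)   # origin z when seated
def pick(n,q,op=1.0,eff=35):
    x,y,_,a=q;Q=quat(a+np.pi);h=HT[n]
    arm.move_gripper(op);arm.movep([x,y,h+.09],Q);arm.line_to([x,y,h],.12)
    f=arm.read_ft_force();arm.move_gripper(0,eff)
    print(n,"opening",arm.read_opening(),"ff",arm.read_finger_force(),"F",f,arm.read_ft_force(),arm.read_time())
    arm.line_to([x,y,h+.12],.2);print("lifted",arm.read_opening(),arm.read_finger_force())
def place(n,x,y,a,hold=False):
    Q=quat(a+np.pi);h=HT[n]+BASE[n]
    z0=max(.24,h+.05);arm.movep([x,y,z0],Q);arm.line_to([x,y,h+.012],.15)
    arm.pause(.1);f0=np.array(arm.read_ft_force())
    z=h+.012
    while z>h-.0015:
        z-=.0015;arm.line_to([x,y,z],.03);f=np.array(arm.read_ft_force())-f0
        if f[2]>6: break
    print(n,"stop at dz",round(z-h,4),"dF",f.round(2),arm.read_time());return z-h
def release(n,op=1.0):
    arm.move_gripper(op);p=np.array(arm.read_tool_pos());arm.line_to((p+[0,0,.07]).tolist(),.2)
E
python3 - <<'E'
from h import *
e=json.load(open("est.json"));e["deep"]=[.4957,.106,0,.424];json.dump(e,open("est.json","w"))
D=e["deep"]
for n in["div","shallow","lid","case"]:
    for p,a in[((e[n][0],e[n][1],HT[n]),e[n][3]),((D[0],D[1],HT[n]+BASE[n]),D[3])]:
        j=arm.ik(list(p),quat(a+np.pi));print(n,None if j is None else np.round(j,2))
pick("div",e["div"])
d=place("div",D[0],D[1],D[3])
im=snapshot("scene");cv2.imwrite("pics/p1.png",cv2.resize(im[260:400,120:310],None,fx=3,fy=3,interpolation=cv2.INTER_CUBIC))
E
```

```text
div [ 1.29  1.17 -1.15  1.61  1.15  1.17  1.44]
div [ 0.41  0.94 -1.15  1.98  1.07  1.    0.71]
shallow [ 0.86  1.06 -1.15  2.12  1.28  0.98  0.58]
shallow [ 0.42  0.88 -1.15  1.96  0.98  1.01  0.78]
lid [ 1.04  1.11 -1.15  1.95  1.25  1.04  0.89]
lid [ 0.42  0.83 -1.15  1.94  0.92  1.02  0.83]
case [ 0.95  0.88 -0.6   1.82  0.75  0.68  1.19]
case [ 0.43  0.79 -1.15  1.92  0.86  1.03  0.88]
div opening 0.6958181388444862 ff 40.09711682796478 F [0.51260457 0.35561522 0.48732227] [-0.96345536 -0.8625478   4.88731183] 9.6
lifted 0.6951735698805552 39.556578397750854
div stop at dz 0.0 dF [-1.26 -0.92  6.09] 15.1833
```

View pics/p1.png

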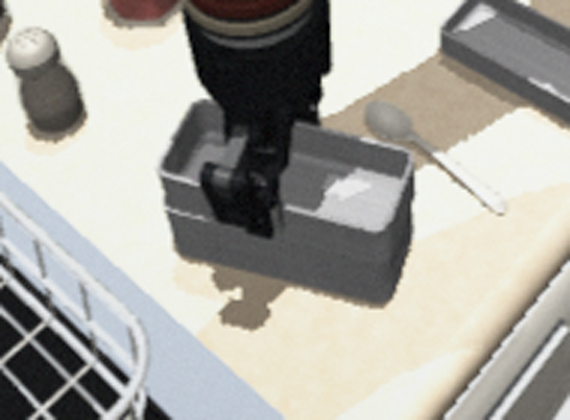

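The crop shows the divided box seated: one even seam at rows 205–270, and it stopped at the nominal height. I'll release it and bring the shallow box.

```bash
python3 - <<'E'
from h import *
e=json.load(open("est.json"));D=e["deep"]
release("div")
pick("shallow",e["shallow"])
d=place("shallow",D[0],D[1],D[3])
if d<.002:
    release("shallow");pick("lid",e["lid"]);d=place("lid",D[0],D[1],D[3])
im=snapshot("scene");cv2.imwrite("pics/p2.png",cv2.resize(im[230:400,120:310],None,fx=3,fy=3,interpolation=cv2.INTER_CUBIC))
E
```

```text
shallow opening 0.6954962565926646 ff 38.64146411418915 F [-0.25096916 -0.17092459  0.68887708] [-0.57888245 -1.58963425  6.0325487 ] 18.4833
lifted 0.6948282299718874 38.06003987789154
shallow stop at dz 0.0 dF [-2.2  -1.47  6.5 ] 22.7583
lid opening 0.711535975905329 ff 39.067412316799164 F [0.73210088 0.59473146 1.02526885] [-1.25678766 -1.49514093  6.05727365] 26.3833
lifted 0.7155054304240042 38.33422511816025
lid stop at dz -0.0015 dF [-4.8  -4.68 14.36] 31.1417
```

View pics/p2.png

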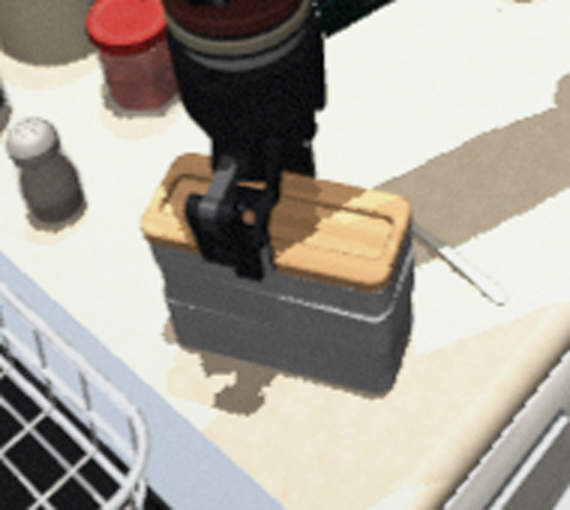

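The lid looks flush, its slab bottom following the shallow box's rim. I'll release it and check the lid from the wrist before placing the case.

```bash
python3 - <<'E'
from h import *
e=json.load(open("est.json"));D=e["deep"]
release("lid")
arm.movep([D[0]-.05,D[1],.36],quat(0));C=cam("wrist");im=snapshot("wrist")
q,r,o=fit("lid",[D[0],D[1],.118,D[3]],[(C,im,25)],fixz=.118)
q2,r2,_=fit("lid",q,[(C,im,15)])
print(q.round(4),r.round(2),q2.round(4));np.save("lidq.npy",q)
cv2.imwrite("pics/p3.png",cv2.resize(draw(im,"lid",q,C,o[0])[30:300,120:420],None,fx=2,fy=2))
s=snapshot("scene");cv2.imwrite("pics/p4.png",cv2.resize(s[230:400,120:310],None,fx=3,fy=3,interpolation=cv2.INTER_CUBIC))
print(arm.read_time())
E
```

```text
[0.4937 0.1077 0.118  0.4302] [0.79] [0.4942 0.1082 0.1143 0.4323]
34.2083
```

View pics/p3.png

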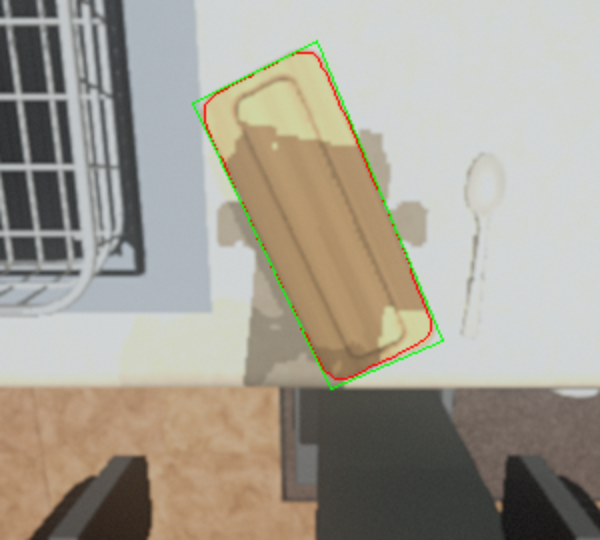

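View pics/p4.png

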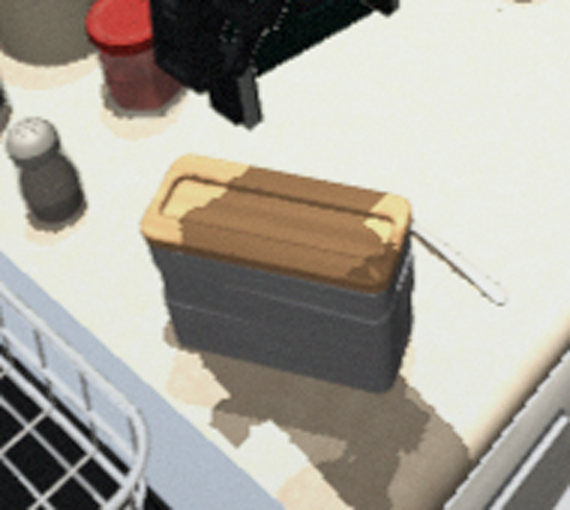

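The lid is seated flat at its expected height. Fitted centre differs from the commanded one by about 2.6 mm (within calibration), and the groove shows clearly around (320,215). Next, the case.

```bash
python3 - <<'E'
from h import *
e=json.load(open("est.json"));D=e["deep"]
arm.movep([.44,-.2,.3],quat(np.pi-.2))
pick("case",e["case"],op=.6,eff=25)
x,y=D[0]-.0006*np.cos(D[3]),D[1]-.0006*np.sin(D[3])
d=place("case",x,y,D[3])
im=snapshot("scene");cv2.imwrite("pics/p5.png",cv2.resize(im[210:400,120:310],None,fx=3,fy=3,interpolation=cv2.INTER_CUBIC))
E
```

```text
case opening 0.25800287735135885 ff 25.780709981918335 F [-0.59513234  0.01024897 -0.12889281] [-0.89642814 -0.2553654   4.65781689] 39.4917
lifted 0.2569179534769336 25.155756874009967
case stop at dz -0.0015 dF [-4.13 -0.97 14.04] 44.6333
```

View pics/p5.png

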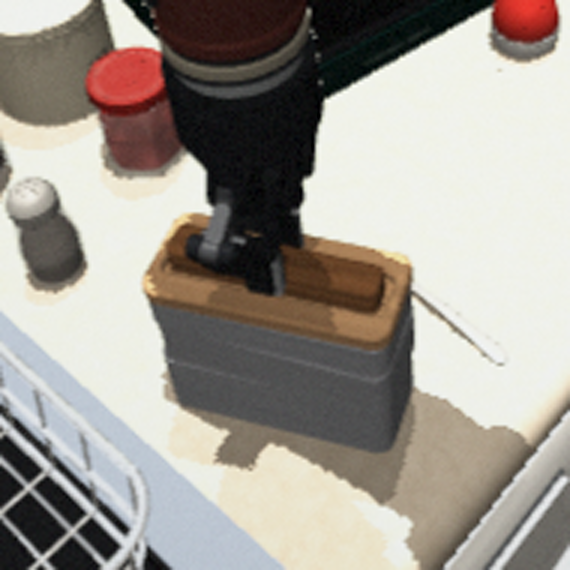

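The case is down in the groove (180–385, 240–310). I'll release, back off, and take a last look.

```bash
python3 - <<'E'
from h import *
D=json.load(open("est.json"))["deep"]
release("case",.6);arm.movep([.44,-.15,.36],quat(np.pi));arm.pause(.5)
s=snapshot("scene");t=snapshot("top")
cv2.imwrite("pics/p6.png",np.hstack([cv2.resize(s[190:400,100:310],(400,400)),cv2.resize(t[140:300,110:270],(400,400))]))
C=cam("scene")
print(arm.read_time(),arm.read_ft_force())
E
```

```text
47.2333 [0.40808598 0.26789387 0.34257351]
```

View pics/p6.png

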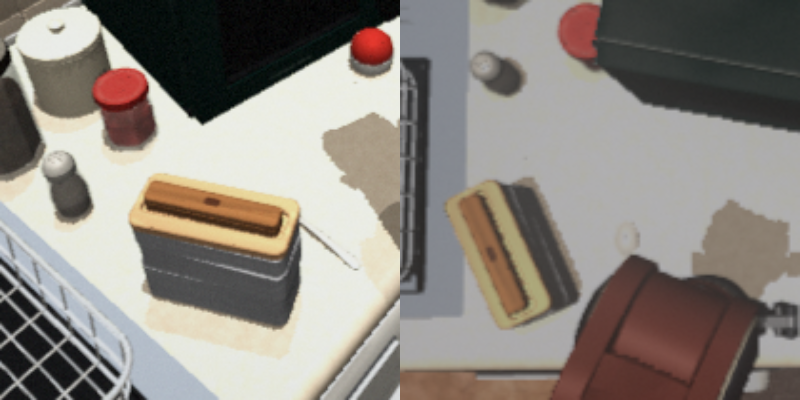

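The stack is complete, aligned and level, with the case in the lid's groove (212,205 on the left). The spoon, timer, jar and shaker have not moved, so I'm handing in.

```bash
python3 -c "
from station import ticket
print(ticket.finish_job())"
```

```text
the job is handed in; nothing more can be done
None
```

I assembled the lunch box on the deep box in the order asked, with the cutlery case in the lid's groove, and handed it in at about 47 s; the last pictures show it seated and aligned, with the spoon, timer, jar and salt shaker in place (the mug was outside those crops, but the arm never went near it).

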